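# Clamp a grinding arbor by its thumbwheel

### The arm

A 6-joint arm with a two-finger parallel gripper is mounted at the origin on the work surface. World frame = base frame: x ahead of the robot, y to its left, z up, the work surface at z = 0. Lengths are in mm, angles in degrees, forces in N, time in s.
With the tool pointing down it reaches from about 425 to 950 mm from the base axis. Payload 3.5 kg.
Tool frame: the origin (TCP) lies at the very end of the fingers, on their centre line; the grasp point (between the pads) lies 19 mm behind it; z points along the fingers, y is the direction in which the jaws open and shut (so a half turn about z gives the same grasp; the last joint's range is limited). The gripper opens to 85 mm and grips with 20 to 120 N. Pads are 22 mm wide; open, the fingers measure 114 mm over their backs; the gripper's body (76 mm by 85 mm) begins 54 mm behind the grasp point. The pads swing forward as they close: fully open they stand 13 mm farther back than shut.
Start: joints at [-8.594, 16.404, 90.338, -0, 73.258, -8.594], TCP at [674.986, 0.032, 231.325] pointing down, gripper open.
Joint ranges: [-158.93, 158.93], [-51.34, 127.21], [12.03, 142.37], [-87.48, 267.48], [13.55, 161.25], [-162.69, 162.69]. Speed limits (degrees/s): [159.86, 159.86, 180, 180, 180, 180].

### API

Orientations are given as [roll, pitch, yaw] about the fixed x, y, z axes, in that order (R = Rz(yaw) Ry(pitch) Rx(roll)).
In Python, from rig import ctrl gives the robot as it stands.
- The arm moves only by the tool servo_tool, never from a script. Its argument "commands" is a list of rows, each a list of 5 numbers: the opening, from -1 (shut) to 1 (fully open), then the shift along the tool's x, y, z as a fraction of full scale, then the turn about the tool's z as a fraction of full scale. A call has exactly 10 rows; each row is the pose to reach, as a shift and turn from the pose commanded when the call began, along the tool's axes at that moment; what a row does not reach only later rows make up. Full scale, the value 1, is 50 cm for a shift and 60 degrees for a turn. A row lasts 1/10 s, in which the tool goes at most 50 mm and 8.59 degrees, less where a joint would pass 70% of its speed; a pose out of reach is approached as far as the arm can. A call with a number of a shift or a turn outside -1 to 1 is refused whole. A call with a gripper value outside its range is refused whole. The fingers move at their own pace and stop on an object; "squeeze" is the grip in N (left out, the last holds). Time passes only in rows, so rows that repeat a pose let the fingers close, or fill a call up. It gives the time, the measured TCP pose, the force and the opening at its end, in the units of the state.
- ctrl.read_state(): the state, without advancing time (a new reading comes with each control period).
- ctrl.grab_frame(name): name is "scene" or "side" or "wrist"; returns a dict with "image" (384x512x3 uint8, red, green, blue), "fx", "fy", "cx", "cy" (pixels), "camera_from_world" (4x4, takes a point from world to camera coordinates). Camera axes: x right, y down, z forward; pixel columns grow to the right and rows downward; lengths in mm; the calibration is good to about 2 mm. A picture is of the moment at which its call begins. There is no depth.
- ctrl.job_done(): hands the job in, once; it reports no verdict.
The state is a dict: "clock": time; "joint_positions": joint angles; "joint_vel": joint speeds; "tau": joint torques, N m; "eef_pos": TCP position; "tool_rot": TCP orientation; "wrist_force": force on the tool from outside, world axes, zero at the start; "ft_torque": the same for the moment, N m; "opening": opening from 0.0 (shut) to 1.0 (fully open).
Only numpy, scipy, OpenCV 4.12 (cv2) and the standard library are available. Lean on these libraries where they do the work, as an engineer would, in place of code of your own. Each camera call takes 0.05 s, during which the arm holds its last target. There are 200 camera calls.

### The job

Lay the steel arbor from the wooden rack in the two V-rests of the white fixture and let go of it. Then roll the recessed thumbwheel by a fingertip on its rim, pressing gently (under 30 N), until the sprung plunger has pushed the arbor fully home against the stop screw and holds it there with about 14 N (plunger sunk 2 mm; never over 20 N). Move the plunger by the wheel only, leave the other things alone and let go.

Things in the scene. Friction and masses are not known exactly. Their poses are not given: they have to be found in the camera images.
- fixture: White bench fixture, bolted down. Base plate 80 (x) x 262 (y) x 20 mm high. Origin: on the bench, right under the middle between its V-rests; z up. Its +y is the pushing direction, from plunger to stop. Wheel housing: block 50 (x) x 65 (y) mm, y -150 to -85 mm, top at z 72 mm; sleeve and plunger come out of its +y face on the line x 0, z 56 mm.
- rests_mid (a point): Fixture point midway between the V-rests on a laid arbor's axis (x 0, y 0, z 56 mm in its frame; same axes). The two dark steel 90 degree Vs stand at y -36 and +36 mm, each 12 mm thick along y, 42 mm wide at the open top, tops 65 mm high. An arbor laid along y with its middle within 3 mm of this point lies free between plunger and stop screw.
- wheel_top (a point): Topmost point of the thumbwheel's rim (x 0, y -118, z 81 mm in the fixture's frame; same axes). Fixed to the fixture: does not turn or sink. Only the top 9 mm of the wheel stands out of the slot. Turning it takes about 4 to 6 N along the rim, plus 0.2 N for each newton of plunger force; a fingertip slips if pressed too lightly: 11 to 20 N down is right.
- thumbwheel (a joint): Angle (rad) of the knurled steel thumbwheel: radius 25 mm, 14 mm wide along the fixture's x; axle level along x at y -118, z 56 mm. Dragging the top of its rim to the fixture's +y (towards the arbor) raises the value and drives the sleeve out 5 mm per rad. Range 0 to 6, starts at 0.2 to 1.0. Friction holds it where it is left.
- wheel_housing: White block of the fixture that carries the thumbwheel: 50 (x) x 65 (y) x 52 mm, on the base plate; origin under the wheel's centre at y -118, z 20 mm in the fixture's frame; same axes. Wheel and housing are rigid: a millimetre of height can be the difference between no grip and a hard press, so feel for the rim. 40 N on it is damage.
- sleeve: Steel sleeve, 20 mm diameter, slides out along the fixture's +y as the wheel is rolled. Origin: centre of its mouth, y = -79 mm + 5 mm x wheel angle. The 11 mm plunger stands 9 mm out of it. Its spring does not yield below 4 N, then 1 mm per 5 N (8 N: 0.8; 14 N: 2; 22 N: 3.6 mm sunk). A black band on it spans the permitted range: clamped rightly, the mouth lies within the band.
- stop_post: White post 30 (x) x 16 (y) x 50 mm high on the fixture; origin at its foot, y 88, z 20 mm in the fixture's frame. It carries a level 10 mm stop screw at z 56 mm facing the plunger. How far the screw is set out differs each time and is not measured: its tip is at y 64 to 70 mm, so the arbor's middle at home is at y 4 to 10 mm.
- arbor: Ground steel arbor, about 0.3 kg, 120 mm long, symmetric: shaft 18 mm diameter, with a collar 26 mm in diameter and 30 mm long at the middle. Origin: its centre; y axis along it (either way round will do). Starts lying in the rack, its axis 48 mm above the bench. Sliding it along the fixture's V-rests takes 1.5 to 4 N, so the plunger does not sink before it is home.
- rack: Wooden rack, fixed: foot 60 (x) x 110 (y) x 14 mm with two V-notches 72 mm apart, in which the arbor starts along the rack's y axis. Origin: centre of its underside.
- collet: Loose dark steel collet, 42 mm diameter, 52 mm high, standing; origin under its centre. Leave alone.
- tin: Loose grey tin, 60 mm diameter, 60 mm high; origin under its centre. Leave alone.
- spanner: Loose spanner lying on the bench beyond the rack. Leave alone.
Things that resemble listed ones, but are neither listed nor needed, are in the scene too. There is more than one size of the arbor; the job needs the middle-sized.

How it is judged:
By the outcome, as a careful person would: the job done as asked, in the order asked, and still so for the second after the job is handed in, with the robot touching nothing.
It also fails if it takes over 72 s, if anything falls off the work surface, if the arm or the gripper's body presses on something with over 40 N, if the wrist force passes 120 N, or if a joint passes its speed limit or range.

## Working session

There is one attempt and no reset: what is moved stays moved. The work goes in short steps, Python scripts to look and compute and a tool call to move; the robot and the scene stay as the last step left them, time stands still between calls to the robot, and variables do not carry over. Pictures are saved under pics/ and viewed, about 8 in all and at most 12, crops included, and the job is handed in when it is done.

Besides the shell and the picture viewer there is one more tool, called after "Emit:" by a JSON object that holds its "api" and its "payload", one argument or row to a line. servo_tool: Moves the arm, as the interface text tells. Shift numbers are shares of 50 cm and turn numbers shares of 60 degrees, none past 1 either way. Its arguments: {"type":"object","properties":{"commands":{"type":"array","items":{"type":"array","items":{"type":"number"}}},"squeeze":{"type":"number"}},"required":["commands"]}

```bash
ls; mkdir -p pics; cat > h.py <<'E'
import numpy as np, cv2
from rig import ctrl
def grab(n):
    f=ctrl.grab_frame(n); cv2.imwrite(f'pics/raw_{n}.png',f['image'][:,:,::-1]); return f
def proj(f,P):
    T=np.array(f['camera_from_world']); p=T[:3,:3]@np.array(P,float)+T[:3,3]
    return np.array([f['fx']*p[0]/p[2]+f['cx'], f['fy']*p[1]/p[2]+f['cy']])
def ray(f,u,v,z):
    T=np.array(f['camera_from_world']); R=T[:3,:3]; c=-R.T@T[:3,3]
    d=R.T@np.array([(u-f['cx'])/f['fx'],(v-f['cy'])/f['fy'],1]); return c+d*(z-c[2])/d[2]
E
python3 - <<'E'
from h import *
s=ctrl.read_state();print(s)
F=[grab(n) for n in('scene','side')]
for f in F:
    T=np.array(f['camera_from_world']);print(f['fx'],f['cx'],-T[:3,:3].T@T[:3,3],T[2,:3])
im=F[0]['image'][:,:,::-1];cv2.imwrite('pics/a.png',cv2.resize(im,(800,600)))
im=F[1]['image'][:,:,::-1];cv2.imwrite('pics/b.png',cv2.resize(im,(800,600)))
E
```

```text
pics
{'clock': 0.0, 'joint_positions': array([-8.59454662e+00,  1.64551564e+01,  9.04243618e+01, -1.90573038e-03,
        7.32594146e+01, -8.59217595e+00]), 'joint_vel': array([ 0.04765189,  0.02446397,  0.06119014, -0.00951112, -0.06728343,
       -0.02209544]), 'tau': array([-1.79628755e-04, -4.05981302e+01, -2.92628127e+01, -1.54224781e-04,
        5.81841552e-03,  3.74769741e-06]), 'eef_pos': array([6.74326020e+02, 1.21309490e-01, 2.29912541e+02]), 'tool_rot': array([-1.79862354e+02, -1.89534330e-02,  8.99981577e+01]), 'wrist_force': array([ 0.07896603,  0.36932051, -0.03278104]), 'ft_torque': array([-0.01859293,  0.02740547,  0.0144863 ]), 'opening': 1.0027607248819388}
414.20284110819205 256.3933320264838 [1028.98746963  462.88050064  698.12914311] [-0.50813356 -0.4921211  -0.70683598]
389.88007224432744 252.71602110320245 [114.89522351 509.31334066 645.20951331] [ 0.54560048 -0.55213911 -0.63044629]
```

View pics/a.png

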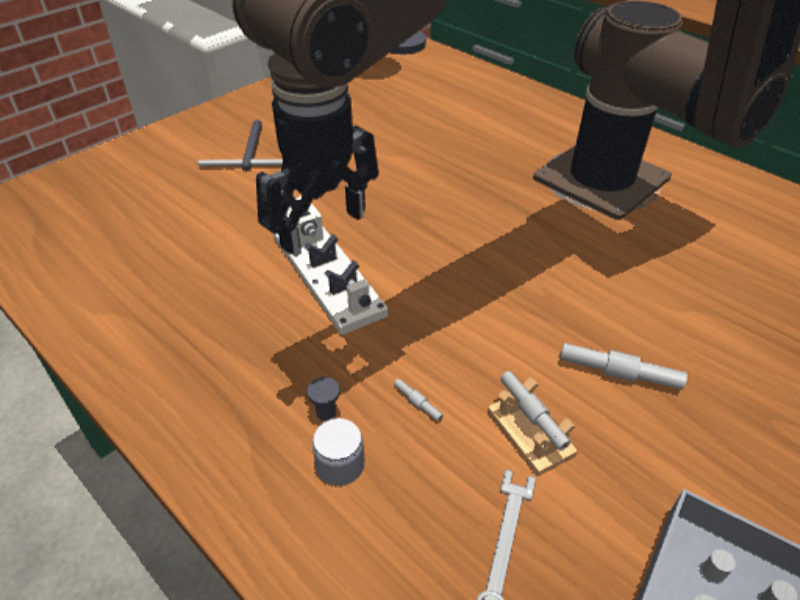

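View pics/b.png

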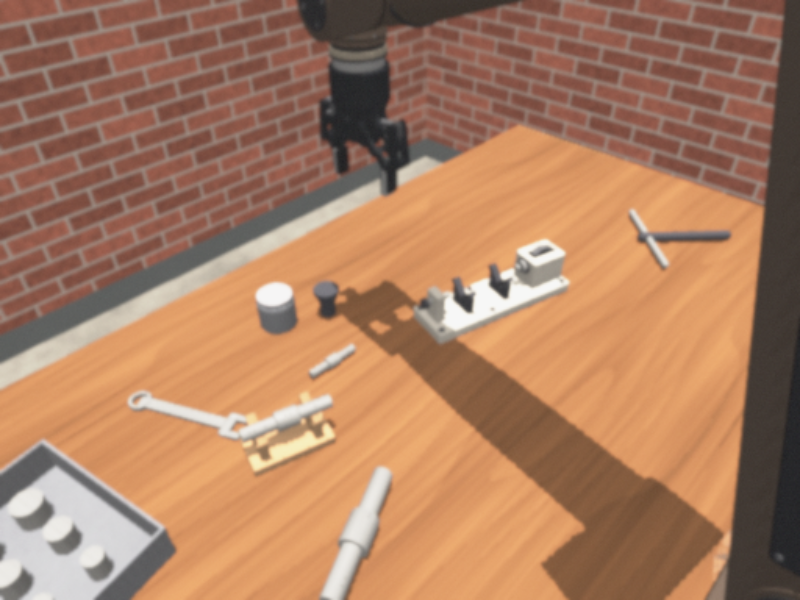

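The scene view shows the rack arbor from (506,376) to (565,443). The fixture's stop end is near (365,315), and its housing is partly hidden by the gripper. The side view shows the whole fixture, with plate corners at about (441,338), (415,308) and (569,285), and the arbor from (243,434) to (331,402).

```bash
python3 - <<'E'
from h import *
a=grab('scene');b=grab('side')
k=.64
def R(f,u,v,z): return ray(f,u*k,v*k,z).round(1)
print('arbor scene',R(a,507,377,48),R(a,564,442,48)); print('arbor side',R(b,243,434,48),R(b,331,402,48))
print('plate scene z20',R(a,386,309,20),R(a,343,325,20)); print('plate side z20',R(b,441,331,20),R(b,415,306,20),R(b,569,281,20))
print('housing top side z72', [R(b,*p,72) for p in((515,254),(547,241),(565,254),(533,270))])
print('spanner/tin/collet', R(a,518,480,5),R(a,338,437,60),R(a,323,390,52), R(a,395,382,8))
# contour crops
def crop(f,x0,y0,x1,y1,n,s):
    im=f['image'][int(y0*k):int(y1*k),int(x0*k):int(x1*k),::-1]
    return cv2.resize(im,None,fx=s,fy=s,interpolation=cv2.INTER_CUBIC)
A=crop(b,400,220,600,350,'c',6);B=crop(b,220,380,350,480,'c',6)
h=A.shape[0]+B.shape[0];w=max(A.shape[1],B.shape[1]);o=np.zeros((h,w,3),np.uint8)
o[:A.shape[0],:A.shape[1]]=A;o[A.shape[0]:,:B.shape[1]]=B
print(A.shape,B.shape)
# arbor mask blobs: grey bright
for n,f in(('scene',a),('side',b)):
    hsv=cv2.cvtColor(f['image'],cv2.COLOR_RGB2HSV);m=((hsv[...,1]<60)&(hsv[...,2]>95)).astype(np.uint8)
    N,L,S,C=cv2.connectedComponentsWithStats(m)
    for i in range(1,N):
        if 60<S[i,4]<4000:
            ys,xs=np.where(L==i);r=cv2.minAreaRect(np.c_[xs,ys].astype(np.float32));
            print(n,S[i,4],np.round(r[0],1),np.round(r[1],1),round(r[2]), 'center@48',ray(f,*r[0],48).round(1))
E
```

```text
arbor scene [555.  195.1  48. ] [585.9 303.4  48. ]
arbor side [587.4 300.4  48. ] [548.  191.3  48. ]
plate scene z20 [557.8 -23.6  20. ] [624.4 -44.6  20. ]
plate side z20 [554.2 -35.   20. ] [624.1 -52.   20. ] [ 480.  -279.1   20. ]
housing top side z72 [array([ 553.2, -216.8,   72. ]), array([ 536.5, -285.4,   72. ]), array([ 493.6, -272.8,   72. ]), array([ 506.4, -199.7,   72. ])]
spanner/tin/collet [640.2 284.    5. ] [772.8 114.8  60. ] [736.4  45.1  52. ] [639.2  75.7   8. ]
(504, 768, 3) (384, 504, 3)
scene 83 [264.2  26.3] [ 6.4 16.6] 56 center@48 [-113.6 -608.2   48. ]
scene 66 [194.5  57.6] [42.3  8.3] 7 center@48 [ 234.1 -599.5   48. ]
scene 243 [153.   91.3] [27.7 53.1] 88 center@48 [ 458.5 -521.2   48. ]
scene 1785 [210.9 174.7] [86.5 33.8] 54 center@48 [ 582.9 -118.3   48. ]
scene 850 [399.3 232.8] [82.  13.6] 14 center@48 [429.7 290.8  48. ]
scene 539 [342.2 261.9] [61.3 11.6] 49 center@48 [571.4 250.6  48. ]
scene 237 [206.9 250.1] [14.3 19.9] 68 center@48 [735.1  43.8  48. ]
scene 210 [267. 255.] [36.8  7.2] 43 center@48 [660.9 136.1  48. ]
scene 761 [215.9 282.9
[... 395 characters left out ...]
48. ]
side 159 [229.6  41.8] [ 6.7 31.1] 88 center@48 [1486.5 -740.2   48. ]
side 525 [269.5  99.8] [18.9 46.1] 62 center@48 [ 943.  -417.3   48. ]
side 347 [431.4 155.9] [64.8 30.7] 13 center@48 [ 388.7 -462.3   48. ]
side 2718 [315.  185.6] [ 35.9 103.9] 67 center@48 [ 539.3 -140.4   48. ]
side 611 [175.8 196.5] [31.4 23.2] 87 center@48 [756.9 123.5  48. ]
side 120 [208.  184.5] [ 9. 14.] 90 center@48 [736.2  39.2  48. ]
side 185 [212.2 230.3] [ 6.9 33.3] 56 center@48 [605.7 139.6  48. ]
side 1269 [146.3 266.1] [129.1  29.4] 1 center@48 [625.  296.2  48. ]
side 96 [187.5 285.5] [ 4.8 25.8] 68 center@48 [528.4 269.3  48. ]
side 1381 [228.6 342.2] [19.9 93.2] 22 center@48 [388.2 294.6  48. ]
```

Emit:
{"api": "servo_tool", "payload": {
  "commands": [
    [1,0.04,-0.017,0.01,0.03],
    [1,0.11,-0.047,0.03,0.08],
    [1,0.19,-0.08,0.05,0.13],
    [1,0.27,-0.115,0.07,0.18],
    [1,0.35,-0.15,0.09,0.22],
    [1,0.42,-0.178,0.1,0.26],
    [1,0.47,-0.2,0.1,0.283],
    [1,0.496,-0.209,0.1,0.283],
    [1,0.496,-0.209,0.1,0.283],
    [1,0.496,-0.209,0.1,0.283]
  ]
}}

```text
clock: 1.2
eef_pos: [571.1, 247.4, 181.5]
tool_rot: [180.0, 0.0, 73.0]
wrist_force: [-0.2, -0.9, 1.2]
opening: 1.0
```

```bash
python3 - <<'E'
from h import *
s=ctrl.read_state();print(s['clock'],s['eef_pos'],s['tool_rot'])
w=grab('wrist');a=grab('scene');b=grab('side')
T=np.array(w['camera_from_world']);print(w['fx'],-T[:3,:3].T@T[:3,3],T[2,:3])
o=np.zeros((600,800,3),np.uint8)
o[:345,:460]=cv2.resize(w['image'][:,:,::-1],(460,345))
A=a['image'][110:215,165:255,::-1];o[:345,470:766]=cv2.resize(A,(296,345),interpolation=cv2.INTER_CUBIC)
B=b['image'][145:220,255:375,::-1];o[350:600,0:400]=cv2.resize(B,(400,250),interpolation=cv2.INTER_CUBIC)
cv2.imwrite('pics/c.png',o)
E
```

```text
1.2 [571.07403701 247.39018057 181.53714232] [1.79952099e+02 1.63625631e-02 7.30357044e+01]
305.7356367353409 [591.59908097 312.77896024 323.15154596] [-0.0783089  -0.25854415 -0.96282015]
```

View pics/c.png

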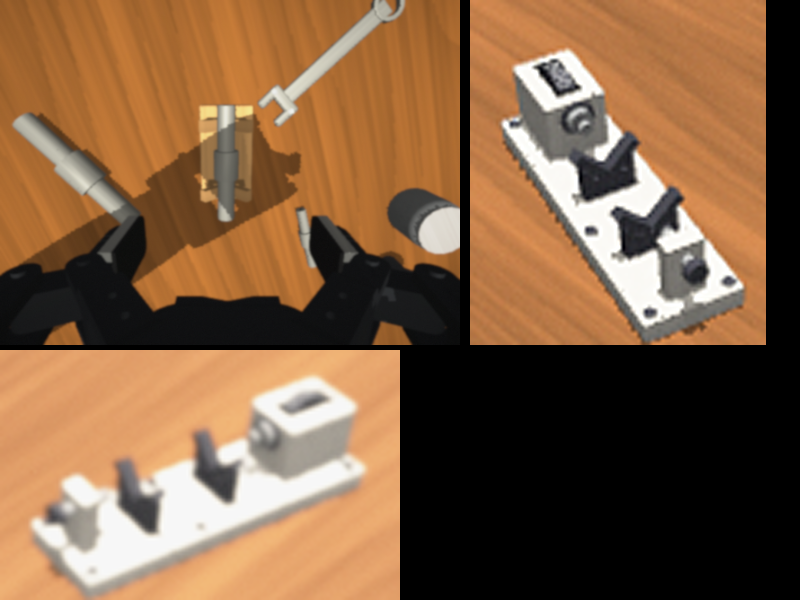

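The wrist view shows the arbor centred near (226,165), nearly vertical, with its ends at (227,107) and (226,220). The fixture is clear in both other views: housing top corners at (513,68), (572,50), (607,98) and (550,123) in the scene crop.

```bash
python3 - <<'E'
from h import *
w=ctrl.grab_frame('wrist');a=ctrl.grab_frame('scene');b=ctrl.grab_frame('side')
k=512/460
e1=ray(w,227*k,106*k,57-9);e2=ray(w,225.5*k,220*k,48);print('ends',e1.round(1),e2.round(1),np.linalg.norm(e1-e2),(e1+e2)/2,np.degrees(np.arctan2(*(e1-e2)[[1,0]])))
for v in(152,180):print('collar',ray(w,226*k,v*k,48).round(1))
S=lambda u,v,z:ray(a,165+(u-470)*90/296-.5+.15,110+v*105/345-.35,z)
D=lambda u,v,z:ray(b,255+u*.3-.35,145+(v-350)*.3-.35,z)
for n,P in(('scene',[S(513,68,72),S(572,50,72),S(607,98,72),S(550,123,72)]),('side',[D(317,376,72),D(357,409,72),D(285,430,72),D(252,395,72)])):
    P=np.array(P);print(n,P.round(1)[:,:2].tolist(),P.mean(0).round(1),[np.linalg.norm(P[i]-P[i-1]).round(1) for i in range(4)])
print('plate scene',[S(*p,20).round(1)[:2] for p in((502,122),(649,333),(745,290))])
print('plate side',[D(*p,20).round(1)[:2] for p in((33,522),(92,588),(366,465))])
E
```

```text
ends [588.7 302.5  48. ] [551.6 187.   48. ] 121.27668587665733 [570.12790468 244.71733157  48.        ] 72.19510288128687
collar [574.3 259.1  48. ]
collar [565.6 230.6  48. ]
scene [[547.1, -284.4], [499.6, -270.4], [521.0, -203.6], [570.5, -210.4]] [ 534.5 -242.2   72. ] [np.float64(77.6), np.float64(49.5), np.float64(70.2), np.float64(50.0)]
side [[541.9, -292.1], [493.8, -273.9], [518.2, -212.8], [563.8, -234.6]] [ 529.4 -253.3   72. ] [np.float64(61.6), np.float64(51.4), np.float64(65.7), np.float64(50.5)]
plate scene [array([ 558.6, -294.6]), array([631.3, -38.4]), array([556.2, -21.2])]
plate side [array([624.9, -49. ]), array([544.5, -23.7]), array([ 481. , -282.3])]
```

Emit:
{"api": "servo_tool", "payload": {
  "commands": [
    [1,-0.005,0,0.04,0.013],
    [1,-0.005,0,0.12,0.013],
    [1,-0.005,0,0.2,0.013],
    [1,-0.005,0,0.26,0.013],
    [1,-0.005,0,0.29,0.013],
    [1,-0.005,0,0.304,0.013],
    [1,-0.005,0,0.304,0.013],
    [-1,-0.005,0,0.304,0.013],
    [-1,-0.005,0,0.304,0.013],
    [-1,-0.005,0,0.304,0.013]
  ],
  "squeeze": 60
}}

```text
clock: 2.5
eef_pos: [570.8, 245.9, 31.0]
tool_rot: [179.9, -0.1, 72.2]
wrist_force: [-1.0, 0.3, -0.5]
opening: 0.514
```

Emit:
{"api": "servo_tool", "payload": {
  "commands": [
    [-1,0,0,0,0],
    [-1,0,0,0,0],
    [-1,0,0,0,0],
    [-1,0,0,0,0],
    [-1,0,0,-0.01,0],
    [-1,0,0,-0.05,0],
    [-1,0,0,-0.12,0],
    [-1,0,0,-0.2,0],
    [-1,0,0,-0.26,0],
    [-1,0,0,-0.26,0]
  ]
}}

```text
clock: 3.5
eef_pos: [573.0, 246.4, 165.3]
tool_rot: [179.5, -0.3, 72.2]
wrist_force: [1.3, -0.1, -2.3]
opening: 0.285
```

Emit:
{"api": "servo_tool", "payload": {
  "commands": [
    [-1,-0.04,0.01,0,-0.003],
    [-1,-0.12,0.031,0,-0.01],
    [-1,-0.21,0.055,0,-0.02],
    [-1,-0.305,0.079,0,-0.033],
    [-1,-0.4,0.104,0,-0.033],
    [-1,-0.495,0.129,0,-0.033],
    [-1,-0.59,0.153,0,-0.033],
    [-1,-0.68,0.177,0,-0.033],
    [-1,-0.76,0.198,0,-0.033],
    [-1,-0.82,0.213,0,-0.033]
  ]
}}

```text
clock: 4.5
eef_pos: [544.4, -179.5, 156.8]
tool_rot: [-179.8, -0.0, 74.1]
wrist_force: [0.7, 0.1, -2.4]
opening: 0.283
```

Emit:
{"api": "servo_tool", "payload": {
  "commands": [
    [-1,-0.025,0.007,0,0],
    [-1,-0.04,0.012,0,0],
    [-1,-0.04,0.012,0,0],
    [-1,-0.04,0.012,0,0],
    [-1,-0.04,0.012,0,0],
    [-1,-0.04,0.012,0,0],
    [-1,-0.04,0.012,0,0],
    [-1,-0.04,0.012,0,0],
    [-1,-0.04,0.012,0,0],
    [-1,-0.04,0.012,0,0]
  ]
}}

```text
clock: 5.5
eef_pos: [546.5, -198.1, 159.4]
tool_rot: [180.0, 0.0, 74.2]
wrist_force: [0.3, 0.6, -2.2]
opening: 0.286
```

```bash
python3 - <<'E'
from h import *
w=grab('wrist')
s=ctrl.read_state();print(s['clock'],s['eef_pos'],s['tool_rot'],s['wrist_force'])
cv2.imwrite('pics/d.png',cv2.resize(w['image'][:,:,::-1],(768,576),interpolation=cv2.INTER_CUBIC))
E
```

```text
5.55 [ 546.44444153 -198.20187511  159.34817824] [ 1.79999451e+02 -1.20241136e-03  7.42169825e+01] [-0.36739309  0.30008876 -3.06402641]
```

View pics/d.png

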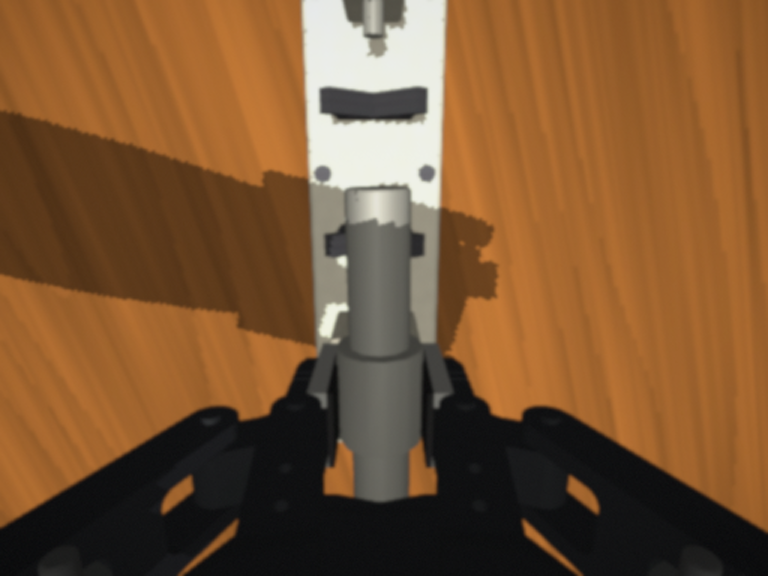

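Wrist view: the far V-rest spans (321..427, 88..112) and the near one (325..424, 232..256). The stop-screw tip is at (373,38). The held arbor's front end is at (378,190), straight between the pads.

```bash
cat >> h.py <<'E'
def toolrel(P,s):
    from scipy.spatial.transform import Rotation as Ro
    return Ro.from_euler('xyz',s['tool_rot'],degrees=True).as_matrix().T@(np.array(P)-s['eef_pos'])
E
python3 - <<'E'
from h import *
w=ctrl.grab_frame('wrist');s=ctrl.read_state()
k=2/3
W=lambda u,v,z:ray(w,u*k-.17,v*k-.17,z)
def p(n,P):print(n,P.round(1),'tool',toolrel(P,s).round(1))
for n,q in dict(v1far=(374,88,65),v1near=(374,113,65),v1L=(321,100,65),v1R=(427,100,65),v2L=(325,244,65),v2R=(424,244,65),v2far=(374,232,65),v2near=(374,256,65),tip=(373,38,56),pL1=(303,20,20),pR1=(446,20,20),pL2=(315,300,20),pR2=(437,300,20),arbend=(378,188,178),arbL=(346,190,178),arbR=(410,190,178),sc1=(322,173,20),sc2=(427,173,20)).items():p(n,W(*q))
E
```

```text
v1far [ 571.8 -100.2   65. ] tool [101.2  -2.3  94.3]
v1near [ 568.7 -111.    65. ] tool [90.  -2.3 94.3]
v1L [545.9 -98.5  65. ] tool [ 95.8 -27.7  94.3]
v1R [ 594.8 -112.2   65. ] tool [95.9 23.1 94.3]
v2L [ 526.6 -165.6   65. ] tool [ 26.  -27.9  94.3]
v2R [ 576.2 -179.6   65. ] tool [26.1 23.6 94.3]
v2far [ 552.9 -166.5   65. ] tool [32.3 -2.4 94.3]
v2near [ 549.4 -178.6   65. ] tool [19.7 -2.4 94.3]
tip [577.7 -77.5  56. ] tool [124.7  -2.8 103.3]
pL1 [545.  -50.5  20. ] tool [141.8 -41.6 139.3]
pR1 [620.3 -71.7  20. ] tool [141.9  36.6 139.3]
pL2 [ 502.  -204.8   20. ] tool [-18.4 -40.9 139.3]
pR2 [ 577.3 -226.    20. ] tool [-18.3  37.3 139.3]
arbend [ 563.2 -139.3  178. ] tool [ 61.2   0.1 -18.7]
arbL [ 555.  -137.5  178. ] tool [ 60.7  -8.3 -18.7]
arbR [ 571.2 -142.1  178. ] tool [ 60.7   8.6 -18.7]
sc1 [ 530.4 -130.7   20. ] tool [ 60.6 -33.9 139.3]
sc2 [ 590.5 -147.6   20. ] tool [ 60.7  28.6 139.3]
```

Emit:
{"api": "servo_tool", "payload": {
  "commands": [
    [-1,0.06,-0.0048,0,0],
    [-1,0.119,-0.0048,0,0],
    [-1,0.119,-0.0048,0,0],
    [-1,0.119,-0.0048,0.05,0],
    [-1,0.119,-0.0048,0.12,0],
    [-1,0.119,-0.0048,0.18,0],
    [-1,0.119,-0.0048,0.21,0],
    [-1,0.119,-0.0048,0.22,0],
    [-1,0.119,-0.0048,0.22,0],
    [-1,0.119,-0.0048,0.22,0]
  ]
}}

```text
clock: 6.6
eef_pos: [561.7, -141.0, 51.1]
tool_rot: [179.8, 0.0, 74.2]
wrist_force: [-0.2, -0.3, -2.6]
opening: 0.282
```

Emit:
{"api": "servo_tool", "payload": {
  "commands": [
    [-1,0,0,0.004,0],
    [-1,0,0,0.008,0],
    [-1,0,0,0.012,0],
    [-1,0,0,0.016,0],
    [-1,0,0,0.02,0],
    [-1,0,0,0.022,0],
    [-1,0,0,0.022,0],
    [-1,0,0,0.022,0],
    [-1,0,0,0.022,0],
    [-1,0,0,0.022,0]
  ]
}}

```text
clock: 7.6
eef_pos: [560.3, -140.2, 39.1]
tool_rot: [-180.0, 0.0, 74.2]
wrist_force: [-4.9, 1.3, 6.2]
opening: 0.282
```

```bash
python3 - <<'E'
from h import *
w=grab('wrist');a=grab('scene');b=grab('side');s=ctrl.read_state();print(s['eef_pos'],s['wrist_force'],s['ft_torque'])
o=np.zeros((600,800,3),np.uint8)
o[:345,:460]=cv2.resize(w['image'][:,:,::-1],(460,345))
A=a['image'][90:215,155:265,::-1];o[:345,470:774]=cv2.resize(A,(304,345),interpolation=cv2.INTER_CUBIC)
B=b['image'][125:220,255:375,::-1];o[350:600,0:316]=cv2.resize(B,(316,250),interpolation=cv2.INTER_CUBIC)
cv2.imwrite('pics/e.png',o)
E
```

```text
[ 560.27038437 -140.20500991   39.0885483 ] [-4.75688713  1.41171046  6.26294298] [ 0.2032924   0.60031264 -0.05708183]
```

View pics/e.png

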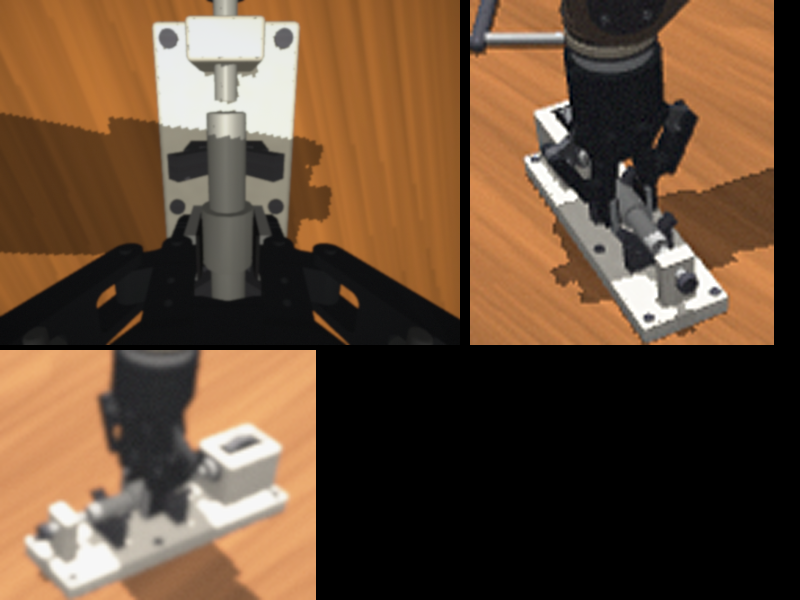

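Wrist view: the arbor lies in line with the V (u≈227) and about 5 mm short of the stop-screw tip. It has light contact on the +x flank. I'll ease off by 1 mm, open and lift.

Emit:
{"api": "servo_tool", "payload": {
  "commands": [
    [-1,0,-0.002,0.001,0],
    [-1,0,-0.003,0.002,0],
    [-1,0,-0.003,0.002,0],
    [0,0,-0.003,0.002,0],
    [1,0,-0.003,0.002,0],
    [1,0,-0.003,0.002,0],
    [1,0,-0.003,0.002,0],
    [1,0,-0.003,0.002,0],
    [1,0,-0.003,0.002,0],
    [1,0,-0.003,0.002,0]
  ]
}}

```text
clock: 8.75
eef_pos: [558.9, -139.9, 37.3]
tool_rot: [-180.0, 0.0, 74.2]
wrist_force: [-0.0, 0.1, -0.9]
opening: 1.002
```

Emit:
{"api": "servo_tool", "payload": {
  "commands": [
    [1,0,0,0,0],
    [1,0,0,0,0],
    [1,0,0,-0.02,0],
    [1,0,0,-0.06,0],
    [1,0,0,-0.12,0],
    [1,0,0,-0.18,0],
    [1,-0.08,0,-0.24,0],
    [1,-0.16,0,-0.26,0],
    [1,-0.2,0,-0.26,0],
    [1,-0.2,0,-0.26,0]
  ]
}}

```text
clock: 9.75
eef_pos: [531.5, -238.7, 169.2]
tool_rot: [179.8, 0.1, 74.0]
wrist_force: [-1.2, -0.2, -0.3]
opening: 1.001
```

```bash
python3 - <<'E'
from h import *
w=grab('wrist');s=ctrl.read_state();print(s['clock'],s['eef_pos'],s['wrist_force'],s['opening'])
cv2.imwrite('pics/f.png',cv2.resize(w['image'][:,:,::-1],(768,576),interpolation=cv2.INTER_CUBIC))
E
```

```text
9.8 [ 531.50632091 -237.04455386  168.24021932] [ 0.20283644  0.96138323 -1.07909311] 0.9999696635575106
```

View pics/f.png

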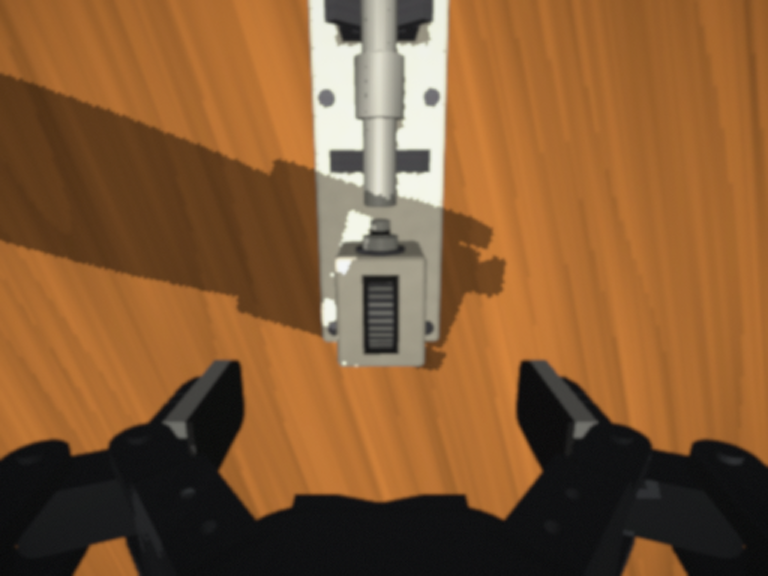

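The arbor is released and lies in the rests. The wheel slot runs (364..398, 276..354) with its centre at (380,315). The plunger tip is at (380,222) and the arbor's rear end at (380,205).

```bash
python3 - <<'E'
from h import *
w=ctrl.grab_frame('wrist');s=ctrl.read_state()
k=2/3
W=lambda u,v,z:ray(w,u*k-.17,v*k-.17,z)
def p(n,P):print(n,P.round(1),'tool',toolrel(P,s).round(1))
print(s['eef_pos'])
for n,q in dict(sl1=(380.5,276,72),sl2=(380.5,354,72),hF=(380,257,72),hR=(381,365,72),hL=(338,300,72),hRt=(426,300,72),plung=(380,220,56),mouth=(380,235,56),arbR=(380,206,56),colF=(380,56,60),colR=(380,117,60),arbtop=(379,150,60)).items():p(n,W(*q))
E
```

```text
[ 531.50970449 -235.99763227  167.62449668]
sl1 [ 534.8 -229.3   72. ] tool [ 7.3  1.4 95.6]
sl2 [ 522.5 -272.8   72. ] tool [-37.9   1.4  95.6]
hF [ 537.4 -219.3   72. ] tool [17.6  1.1 95.6]
hR [ 521.  -279.3   72. ] tool [-44.6   1.7  95.6]
hL [ 509.  -235.9   72. ] tool [ -6.1 -21.7  95.6]
hRt [ 554.9 -249.    72. ] tool [-6.2 26.1 95.6]
plung [ 542.2 -202.5   56. ] tool [ 35.1   1.1 111.6]
mouth [ 539.9 -210.5   56. ] tool [ 26.8   1.1 111.6]
arbR [ 544.3 -195.1   56. ] tool [ 42.8   1.1 111.6]
colF [ 564.5 -124.    60. ] tool [116.7   1.1 107.7]
colR [ 556.7 -151.4   60. ] tool [ 88.3   1.1 107.7]
arbtop [ 551.8 -166.8   60. ] tool [ 72.1   0.6 107.7]
```

Emit:
{"api": "servo_tool", "payload": {
  "commands": [
    [-1,-0.02,0.0024,0.01,0],
    [-1,-0.048,0.0024,0.03,0],
    [-1,-0.048,0.0024,0.06,0],
    [-1,-0.048,0.0024,0.09,0],
    [-1,-0.048,0.0024,0.12,0],
    [-1,-0.048,0.0024,0.14,0],
    [-1,-0.048,0.0024,0.15,0],
    [-1,-0.048,0.0024,0.152,0],
    [-1,-0.048,0.0024,0.152,0],
    [-1,-0.048,0.0024,0.152,0]
  ],
  "squeeze": 40
}}

```text
clock: 10.85
eef_pos: [526.9, -259.8, 92.2]
tool_rot: [179.9, 0.0, 74.2]
wrist_force: [0.5, 0.4, 0.1]
opening: -0.0
```

```bash
python3 - <<'E'
from h import *
a=grab('scene');b=grab('side');s=ctrl.read_state();print(s['clock'],s['eef_pos'],s['wrist_force'],s['opening'])
w=grab('wrist')
o=np.zeros((600,800,3),np.uint8)
A=a['image'][70:180,140:250,::-1];o[:600,:400]=cv2.resize(A,(400,400),interpolation=cv2.INTER_CUBIC)[0:400].repeat(1,0) if 0 else 0
o[:400,:400]=cv2.resize(A,(400,400),interpolation=cv2.INTER_CUBIC)
B=b['image'][120:200,280:380,::-1];o[:320,400:800]=cv2.resize(B,(400,320),interpolation=cv2.INTER_CUBIC)
o[330:600,440:800]=cv2.resize(w['image'][:,:,::-1],(360,270),interpolation=cv2.INTER_AREA)
cv2.imwrite('pics/g.png',o)
for n,f in(('a',a),('b',b)):print(n,proj(f,s['eef_pos']))
E
```

```text
10.95 [ 526.80858121 -259.8381913    92.22613594] [-0.0238957   0.32690263  1.27988107] 0.000556298707748809
a [189.17654667 124.39654106]
b [348.87689145 153.07958733]
```

View pics/g.png

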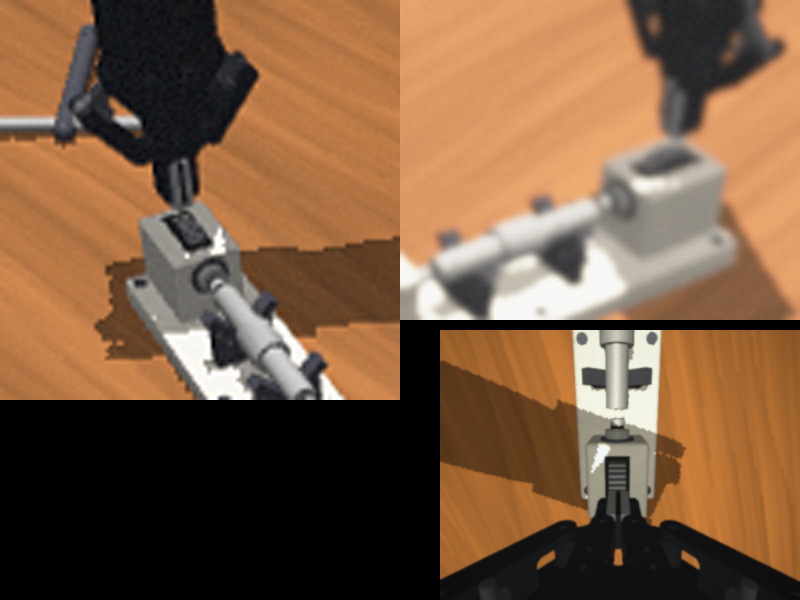

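Views: the shut fingertips are centred over the slot laterally, above its rear half and about 10 mm above the rim. Now I'll feel for the rim.

Emit:
{"api": "servo_tool", "payload": {
  "commands": [
    [-1,0,0,0.004,0],
    [-1,0,0,0.008,0],
    [-1,0,0,0.012,0],
    [-1,0,0,0.016,0],
    [-1,0,0,0.018,0],
    [-1,0,0,0.019,0],
    [-1,0,0,0.02,0],
    [-1,0,0,0.02,0],
    [-1,0,0,0.02,0],
    [-1,0,0,0.02,0]
  ]
}}

```text
clock: 12.0
eef_pos: [526.4, -259.6, 81.4]
tool_rot: [180.0, 0.0, 74.2]
wrist_force: [-0.2, 0.7, 0.0]
opening: 0.001
```

Emit:
{"api": "servo_tool", "payload": {
  "commands": [
    [-1,0,0,0.0004,0],
    [-1,0,0,0.0008,0],
    [-1,0,0,0.0012,0],
    [-1,0,0,0.0016,0],
    [-1,0,0,0.002,0],
    [-1,0,0,0.002,0],
    [-1,0,0,0.002,0],
    [-1,0,0,0.002,0],
    [-1,0,0,0.002,0],
    [-1,0,0,0.002,0]
  ]
}}

```text
clock: 13.0
eef_pos: [526.5, -259.6, 81.0]
tool_rot: [180.0, 0.0, 74.2]
wrist_force: [-1.5, 0.2, 5.2]
opening: 0.0
```

Emit:
{"api": "servo_tool", "payload": {
  "commands": [
    [-1,0,0,0.0002,0],
    [-1,0,0,0.0004,0],
    [-1,0,0,0.0006,0],
    [-1,0,0,0.0008,0],
    [-1,0,0,0.001,0],
    [-1,0,0,0.001,0],
    [-1,0,0,0.001,0],
    [-1,0,0,0.001,0],
    [-1,0,0,0.001,0],
    [-1,0,0,0.001,0]
  ]
}}

```text
clock: 14.0
eef_pos: [526.5, -259.6, 80.9]
tool_rot: [180.0, 0.0, 74.2]
wrist_force: [-2.3, 1.9, 7.5]
opening: -0.001
```

Emit:
{"api": "servo_tool", "payload": {
  "commands": [
    [-1,0,0,0.001,0],
    [-1,0,0,0.002,0],
    [-1,0,0,0.0028,0],
    [-1,0.002,0,0.0028,0],
    [-1,0.006,0,0.0028,0],
    [-1,0.011,0,0.0028,0],
    [-1,0.016,0,0.0028,0],
    [-1,0.021,0,0.0028,0],
    [-1,0.026,0,0.0028,0],
    [-1,0.03,0,0.0028,0]
  ]
}}

```text
clock: 15.0
eef_pos: [529.9, -247.9, 80.8]
tool_rot: [-180.0, 0.3, 74.3]
wrist_force: [-7.6, -4.9, 11.9]
opening: 0.001
```

```bash
cat > look.py <<'E'
import sys
from h import *
a=grab('scene');b=grab('side');s=ctrl.read_state();print(s['clock'],s['eef_pos'],s['wrist_force'])
o=np.zeros((600,800,3),np.uint8)
A=a['image'][110:190,170:250,::-1];o[:480,:400]=cv2.resize(A,(400,400),interpolation=cv2.INTER_CUBIC)[:480] if 0 else 0
o[:400,:400]=cv2.resize(A,(400,400),interpolation=cv2.INTER_CUBIC)
B=b['image'][130:200,290:370,::-1];o[:350,400:800]=cv2.resize(B,(400,350),interpolation=cv2.INTER_CUBIC)
w=grab('wrist');C=w['image'][0:230,150:360,::-1];o[352:600,400:626]=cv2.resize(C,(226,248))
cv2.imwrite(f'pics/{sys.argv[1]}.png',o)
E
python3 look.py i
```

```text
15.1 [ 529.99566176 -247.5697244    80.783087  ] [-6.93127768 -3.00868006 11.53054323]
```

View pics/i.png

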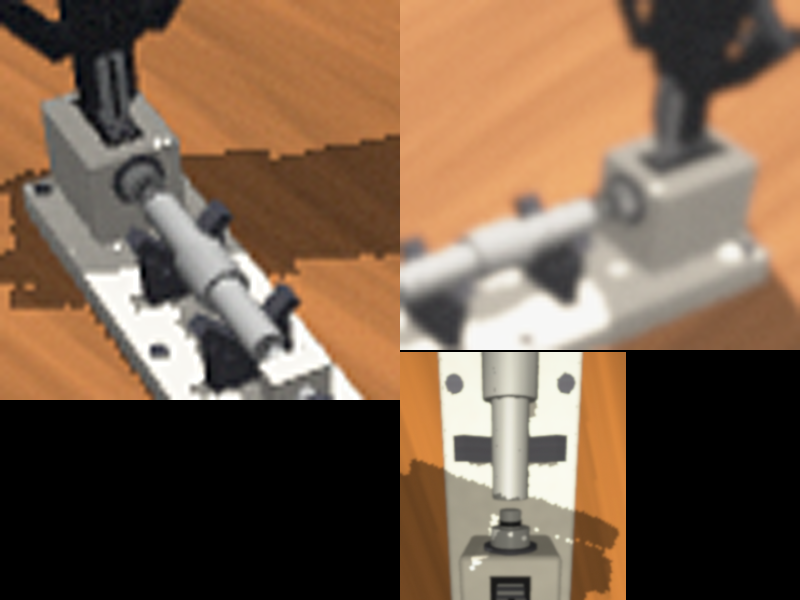

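Views: the fingertip is on the rim. The plunger has come out a little; its gap to the arbor has shrunk from about 8 mm to 6 mm. The rim is turning, so I'll repeat the strokes with a 1 mm lateral correction.

Emit:
{"api": "servo_tool", "payload": {
  "commands": [
    [-1,0,-0.002,-0.008,0],
    [-1,-0.03,-0.002,-0.008,0],
    [-1,-0.034,-0.002,-0.006,0],
    [-1,-0.034,-0.002,-0.002,0],
    [-1,-0.034,-0.002,0.0006,0],
    [-1,-0.029,-0.002,0.0006,0],
    [-1,-0.021,-0.002,0.0006,0],
    [-1,-0.013,-0.002,0.0006,0],
    [-1,-0.005,-0.002,0.0006,0],
    [-1,0.002,-0.002,0.0006,0]
  ]
}}

```text
clock: 16.15
eef_pos: [529.3, -246.7, 80.8]
tool_rot: [-180.0, 0.3, 74.3]
wrist_force: [-8.7, -4.4, 13.0]
opening: 0.004
```

```bash
cat > meas.py <<'E'
from h import *
w=grab('wrist');s=ctrl.read_state();print(s['clock'],s['eef_pos'],s['wrist_force'])
# column profile along the axis at z=56
from scipy.spatial.transform import Rotation as Ro
R=Ro.from_euler('xyz',s['tool_rot'],degrees=True).as_matrix()
d=np.array([.272,.962,0]);h=np.array([529.2,-251.2,56])  # approx wheel centre
g=cv2.cvtColor(w['image'],cv2.COLOR_RGB2GRAY).astype(np.float32)
ys=np.arange(-88,-40,.5);row=[]
n=np.array([.962,-.272,0])
for y in ys:
    v=[]
    for x in(-2,-1,0,1,2):
        q=proj(w,h+d*(y+118)+n*x).astype(np.float32)
        v.append(cv2.getRectSubPix(g,(1,1),(float(q[0]),float(q[1])))[0,0])
    row.append(int(np.mean(v)))
for i in range(0,len(ys),16):print(ys[i],row[i:i+16])
E
python3 meas.py
```

```text
16.2 [ 529.42869897 -246.12880273   80.75964906] [-6.96448508 -4.12967759 13.02634986]
-88.0 [52, 67, 88, 106, 115, 119, 119, 119, 119, 119, 119, 119, 119, 119, 119, 120]
-80.0 [121, 126, 131, 134, 135, 134, 129, 124, 120, 120, 118, 112, 103, 97, 94, 85]
-72.0 [63, 38, 25, 27, 45, 74, 101, 115, 119, 119, 119, 119, 119, 119, 117, 111]
-64.0 [99, 93, 108, 125, 127, 133, 150, 171, 193, 212, 224, 227, 227, 227, 227, 227]
-56.0 [227, 227, 227, 227, 228, 227, 227, 227, 227, 227, 227, 227, 227, 227, 227, 227]
-48.0 [227, 227, 227, 227, 227, 227, 227, 227, 227, 227, 227, 227, 227, 227, 227, 227]
```

Emit:
{"api": "servo_tool", "payload": {
  "commands": [
    [-1,0,0.002,-0.008,0],
    [-1,-0.03,0.002,-0.008,0],
    [-1,-0.036,0.002,-0.006,0],
    [-1,-0.036,0.002,-0.002,0],
    [-1,-0.036,0.0015,0.0003,0],
    [-1,-0.03,0.001,0.0006,0],
    [-1,-0.022,0.0005,0.0006,0],
    [-1,-0.014,0,0.0006,0],
    [-1,-0.006,-0.0005,0.0006,0],
    [-1,0.001,-0.001,0.0006,0]
  ]
}}

```text
clock: 17.2
eef_pos: [530.1, -247.1, 80.8]
tool_rot: [179.8, 0.4, 74.3]
wrist_force: [-5.5, -5.3, 10.7]
opening: -0.002
```

```bash
python3 meas.py
```

```text
17.25 [ 530.23743518 -246.53710879   80.79720054] [-4.29046247 -4.65813128 12.24732747]
-88.0 [55, 65, 88, 107, 116, 119, 120, 119, 120, 120, 120, 120, 120, 120, 120, 121]
-80.0 [122, 126, 133, 137, 137, 133, 127, 123, 121, 120, 120, 120, 121, 120, 120, 120]
-72.0 [120, 119, 114, 105, 98, 94, 81, 54, 31, 25, 36, 61, 90, 110, 118, 120]
-64.0 [120, 120, 120, 120, 120, 122, 132, 154, 183, 209, 222, 227, 228, 228, 228, 228]
-56.0 [228, 228, 228, 228, 229, 229, 228, 229, 228, 228, 228, 228, 228, 228, 228, 228]
-48.0 [228, 228, 228, 228, 228, 228, 228, 228, 228, 228, 228, 228, 228, 228, 228, 228]
```

Emit:
{"api": "servo_tool", "payload": {
  "commands": [
    [-1,0,0.002,-0.008,0],
    [-1,-0.03,0.002,-0.008,0],
    [-1,-0.036,0.002,-0.006,0],
    [-1,-0.036,0.002,-0.002,0],
    [-1,-0.036,0.0015,0.0005,0],
    [-1,-0.03,0.001,0.0008,0],
    [-1,-0.022,0.0005,0.0008,0],
    [-1,-0.014,0,0.0008,0],
    [-1,-0.006,-0.0005,0.0008,0],
    [-1,0.001,-0.001,0.0008,0]
  ]
}}

```text
clock: 18.25
eef_pos: [529.5, -246.8, 80.8]
tool_rot: [179.8, 0.4, 74.3]
wrist_force: [-5.3, -4.8, 14.3]
opening: 0.002
```

```bash
python3 meas.py; python3 look.py j
```

```text
18.3 [ 529.67919739 -246.17355001   80.72596599] [-6.38258946 -4.701958   13.91166165]
-88.0 [50, 64, 86, 102, 111, 114, 115, 115, 115, 115, 115, 115, 115, 115, 115, 116]
-80.0 [117, 121, 128, 133, 134, 131, 125, 119, 116, 115, 115, 116, 116, 116, 116, 116]
-72.0 [116, 116, 116, 116, 116, 116, 116, 114, 110, 103, 97, 93, 82, 58, 33, 23]
-64.0 [28, 49, 77, 100, 112, 115, 116, 121, 133, 156, 181, 197, 197, 195, 207, 219]
-56.0 [223, 224, 224, 223, 224, 223, 223, 223, 223, 223, 223, 224, 224, 224, 224, 224]
-48.0 [224, 224, 224, 224, 223, 224, 224, 223, 223, 223, 223, 223, 223, 223, 223, 223]
18.4 [ 529.67351453 -246.20220231   80.73628788] [-5.13231478 -2.97845393 14.12141367]
```

View pics/j.png

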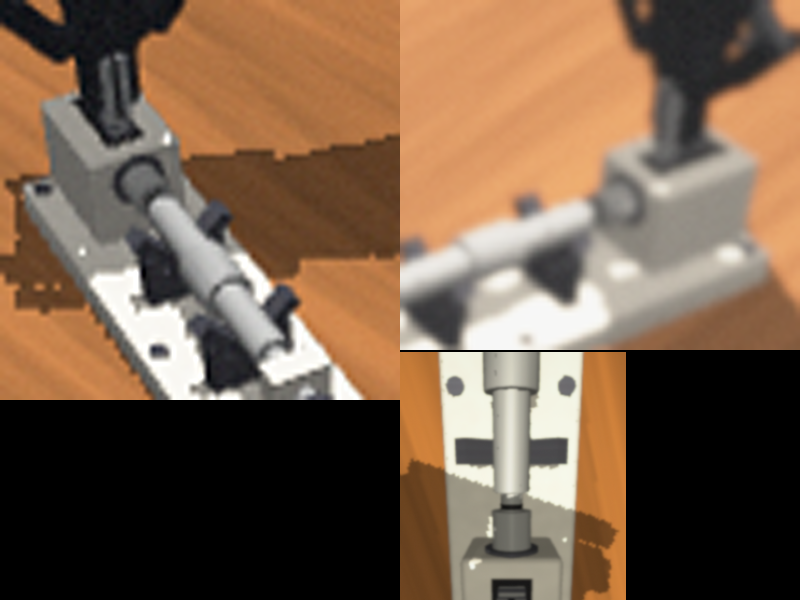

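Views: the sleeve is out. The plunger's black band (bottom inset, near (512,505)) is wholly visible ahead of the mouth, and the plunger has just met the arbor. I'll do another full stroke.

Emit:
{"api": "servo_tool", "payload": {
  "commands": [
    [-1,0,0.002,-0.008,0],
    [-1,-0.03,0.002,-0.008,0],
    [-1,-0.036,0.002,-0.006,0],
    [-1,-0.036,0.002,-0.002,0],
    [-1,-0.036,0.0015,0.0005,0],
    [-1,-0.03,0.001,0.0008,0],
    [-1,-0.022,0.0005,0.0008,0],
    [-1,-0.014,0,0.0008,0],
    [-1,-0.006,-0.0005,0.0008,0],
    [-1,0.001,-0.001,0.0008,0]
  ]
}}

```text
clock: 19.45
eef_pos: [528.8, -247.0, 80.7]
tool_rot: [179.9, 0.5, 74.3]
wrist_force: [-7.7, -7.1, 14.7]
opening: -0.0
```

```bash
python3 meas.py
```

```text
19.5 [ 528.97812431 -246.48192931   80.69725208] [-7.2806278  -6.39502231 16.81882648]
-88.0 [52, 67, 89, 107, 115, 116, 116, 116, 116, 116, 116, 117, 116, 117, 116, 117]
-80.0 [119, 123, 130, 135, 136, 133, 127, 121, 118, 117, 117, 117, 117, 117, 117, 117]
-72.0 [117, 117, 117, 117, 117, 117, 117, 117, 117, 117, 117, 117, 116, 114, 104, 83]
-64.0 [56, 35, 36, 58, 87, 107, 116, 122, 134, 157, 187, 209, 216, 213, 203, 196]
-56.0 [211, 221, 225, 225, 225, 225, 225, 225, 225, 225, 225, 225, 225, 225, 225, 225]
-48.0 [225, 225, 225, 225, 225, 225, 225, 225, 225, 225, 225, 225, 225, 225, 225, 225]
```

```bash
python3 - <<'E'
from h import *
w=ctrl.grab_frame('wrist');b=ctrl.grab_frame('side');a=ctrl.grab_frame('scene')
o=np.zeros((600,800,3),np.uint8)
c=lambda f,x,y,W,H,s:cv2.resize(f['image'][y:y+H,x:x+W,::-1],(W*s,H*s),interpolation=cv2.INTER_CUBIC)
d=np.array([.272,.962,0]);h=np.array([529.2,-251.2,56])
u,v=proj(w,h+d*53).astype(int);print(u,v)
o[:400,:400]=c(w,u-25,v-25,50,50,8)
u,v=proj(a,h+d*(118+64)).astype(int);o[:400,400:800]=c(a,u-25,v-25,50,50,8);print(u,v)
u,v=proj(b,h+d*(118+64)).astype(int);o[400:600,:400]=c(b,u-25,v-12,50,25,8);print(u,v)
u,v=proj(a,h+d*53).astype(int);o[400:600,400:800]=c(a,u-25,v-12,50,25,8)
cv2.imwrite('pics/k.png',o)
E
```

```text
254 144
224 179
286 187
```

View pics/k.png

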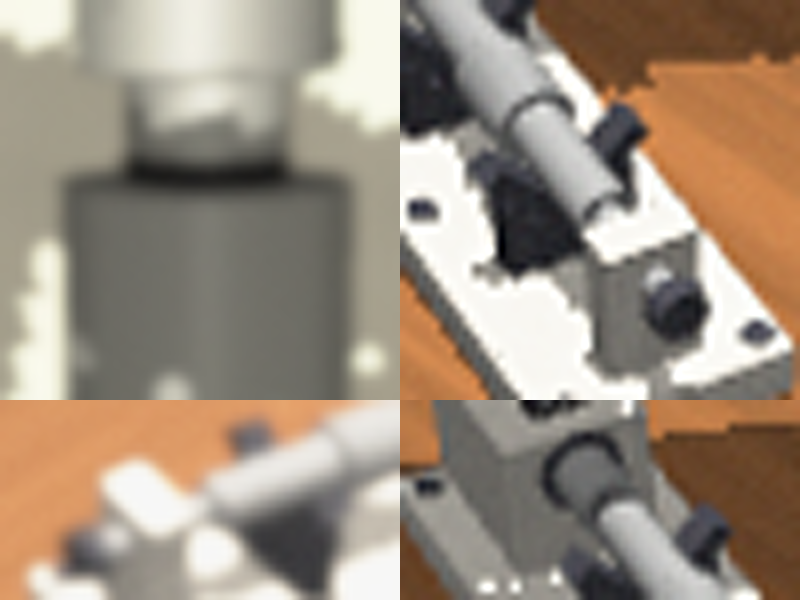

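Close-ups: in the wrist crop the black band (v 155–185) is partly covered by the sleeve mouth (v≈178). The arbor's end (v≈75) is about 6.7–7 mm from the mouth, against 8.7–9 mm before, so the plunger is sunk about 2 mm. The rise in drag force (about 5.5 to 8 N) agrees with roughly 13 N. I'll unload sideways, lift off and check again.

Emit:
{"api": "servo_tool", "payload": {
  "commands": [
    [-1,-0.0015,0,0,0],
    [-1,-0.003,0,0,0],
    [-1,-0.003,0,-0.002,0],
    [-1,-0.003,0,-0.006,0],
    [-1,-0.003,0,-0.02,0],
    [-1,-0.01,0,-0.05,0],
    [-1,-0.03,0,-0.07,0],
    [-1,-0.05,0,-0.07,0],
    [-1,-0.05,0,-0.07,0],
    [-1,-0.05,0,-0.07,0]
  ]
}}

```text
clock: 20.65
eef_pos: [521.3, -266.3, 111.5]
tool_rot: [-179.9, -0.0, 74.2]
wrist_force: [0.2, 0.5, -0.4]
opening: -0.003
```

```bash
python3 - <<'E'
from h import *
w=grab('wrist');s=ctrl.read_state();print(s['clock'],s['eef_pos'],s['wrist_force'])
d=np.array([.272,.962,0]);h=np.array([529.2,-251.2,56])
u,v=proj(w,h+d*53).round().astype(int);print(u,v)
o=cv2.resize(w['image'][v-25:v+25,u-33:u+33,::-1],None,fx=12,fy=12,interpolation=cv2.INTER_CUBIC);cv2.imwrite('pics/l.png',o)
a=[proj(w,h+d*y+[0,0,9]) for y in(50,60)];print('px/mm z65',np.linalg.norm(a[1]-a[0])/10)
a=[proj(w,h+d*53+np.array([.962,-.272,0])*x) for x in(-10,10)];print('sleeve px 20mm',np.linalg.norm(a[1]-a[0]))
E
```

```text
20.7 [ 521.33094323 -265.92525066  111.29380036] [ 0.83216338  0.21363208 -0.12878348]
258 104
px/mm z65 1.7682441743450574
sleeve px 20mm 32.24763037830258
```

View pics/l.png

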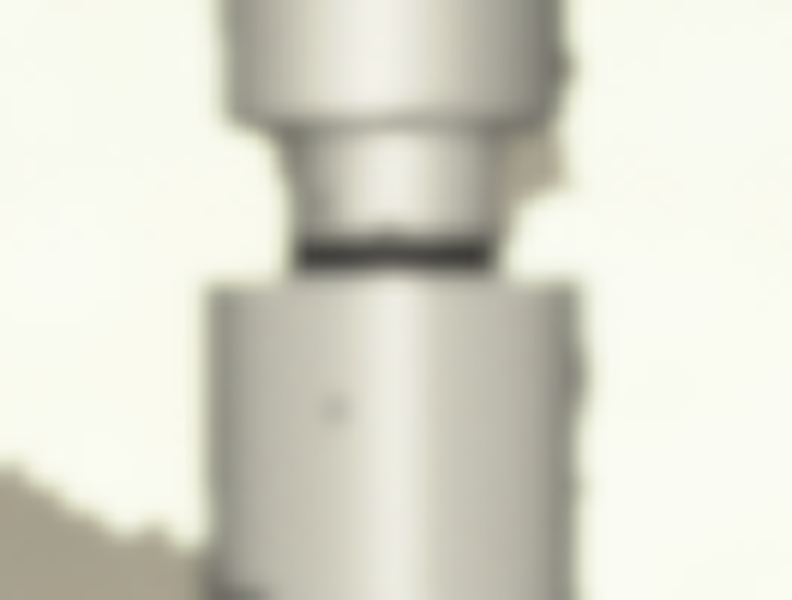

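The last view shows the sleeve mouth (v≈278) lying within the black band, with about 1.3 mm of band (v 243–270) still showing. The arbor end (v≈122) is about 7.3 mm from the mouth. That puts the sink at about 1.7–1.9 mm, or 13 N. The robot is clear, so I'm handing in.

```bash
python3 -c "
from rig import ctrl
print(ctrl.job_done(), ctrl.read_state()['clock'])"
```

```text
the job is handed in; nothing more can be done
the job is handed in; nothing more can be done
```

I took the middle-sized arbor from the rack, laid it in the two V-rests and let go of it. I then rolled the thumbwheel in five fingertip strokes. The press readings, taken once a stroke, were 11–17 N. I lifted clear and handed in at about 21 s of the 72 s allowed.

**Plunger sink:** In the last wrist view the sleeve mouth lies inside the black band, with about 1.3 mm of band still showing. The plunger is sunk about 1.7–1.9 mm, which is roughly 13 N. The rise in drag force (about 5.5 to 8 N) agrees with that.

**Arbor home:** I did not see the arbor touch the stop screw directly. I infer it from the plunger having sunk, since sliding the arbor takes too little force to sink it. My early estimates of the gap to the stop were only rough, about 4–5.5 mm.

**Robot clear:** After lifting off, the wrist force read about zero and the tool touched nothing.

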